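# Refit the control knob on the desk paging station and hold it pressed

## Task

The grey knob with the pointer nose has come off the desk paging station: pick it up, turn it so that its D-shaped bore matches the bare D-shaft, and push it fully home on the shaft. Keep pressing it so that the sprung shaft stays pushed in, and finish like that, with the fingers still holding the knob down. Leave the other things on the desk where they are.

Things in the scene. Friction and masses are not known exactly. Their poses are not given: they have to be found in the camera images.
- knob_mid (a point): Centre of the loose grey knob: on its axis, 17 mm above its underside; z up. It stands upright on the desk, bore down, 34 mm tall, about 60 g. From above: a 42 mm disc cut by two upright flats 28 mm apart (facing its +y and -y, 31 mm long: grip here), with a pointer nose reaching 29 mm from the axis along its +x. A thin pale line on top runs from middle to nose.
- knob_foot (a point): Centre of the knob's underside, the mouth of its D-shaped blind bore on the axis, z up. Bore: 15.6 mm across, 17 mm deep (its roof is exactly at knob_mid); its flat is on the nose (+x) side, 3.8 mm from the axis. It goes onto the shaft when nose and shaft tab point the same way within about 10 degrees.
- shaft_tip (a point): Tip of the bare upright aluminium D-shaft on the station, on the axis of its round; +x points out of its flat, z up. 14 mm in diameter, flat 3 mm from the axis, last 2 mm tapered; stands 26 mm above the station's top. With the knob fully home, knob_mid meets this point and the knob's underside is 9 mm above the station's top (shaft not pushed in).
- spindle (a joint): Turning of the shaft about its axis, rad, anticlockwise from above, 0 with the flat facing the station's +x. It stays where it is but turns when forced (0.02 N m). A brass tab at its foot, reaching 22 mm from the axis, its top 3.5 mm above the station's top, points the same way as the flat.
- shaft (a joint): How far the shaft is pushed in, m: 0 at rest, 0.004 at its stop. A spring holds it up: it starts to move at about 4 N and reaches the stop at about 8 N.
- station: Grey desk paging station, fixed, 170 (x) x 220 (y) x 50 mm high, black panel with keys and speaker slots; origin at the centre of its underside. The bare D-shaft stands at x -30, y -55 mm in its frame; a second control at x +53, y -55 mm still has its round knob (28 mm across, 16 mm tall). The rest of the top is flat within 4 mm.
- cap: Bystander: loose round grey cap, 42 mm across, 24 mm tall, no nose and no bore: not the knob; origin at the centre of its underside
- hub: Bystander: small black box 42 x 32 x 18 mm, loose; origin at the centre of its underside
- water: Bystander: clear water bottle, 64 mm across, 200 mm tall; origin at the centre of its underside
- soda: Bystander: amber drink bottle with a red label, 60 mm across, 190 mm tall; origin at the centre of its underside
- cup: Bystander: paper cup, 74 mm across the rim, 85 mm tall; origin at the centre of its underside
- mobile: Bystander: mobile phone lying flat, 72 x 150 x 9 mm; origin at the centre of its underside
- snack: Bystander: wrapped snack bar, 30 x 100 x 16 mm; origin at the centre of its underside
Things that resemble listed ones, but are neither listed nor needed, are in the scene too. Leave any purple look-alike of the part that bears knob_mid alone.

How it is judged:
At the end, for the whole second after the job is handed in: The knob is upright (within 0.12 rad) on the D-shaft: axes within 3 mm, bore roof on the shaft's tip within 2.5 mm, flats matching within 0.35 rad; the shaft is pushed in by more than 1.5 mm and the fingers still bear on the knob with more than 2 N (horizontal distance between knob_mid and shaft_tip below 0.003 m and z of knob_mid in the frame of shaft_tip between -0.0025 and 0.0025 m and angle between the x axis of knob_mid and the x axis of shaft_tip, either way round below 0.35 rad and angle between knob_mid's own z axis and vertical below 0.12 rad and value of joint shaft above 0.0015 m and contact force between the fingers and knob above 2 N); the arm keeps its last pose, push and grip.
It fails at once if one of the other things on the desk is shifted by more than 30 mm (distance of any of cap, hub, water, soda, cup, mobile, snack from where it was at the start of the episode above 0.03 m).
It also fails if it takes over 38 s, if anything falls off the work surface, if the arm or the gripper's body presses on something with over 40 N, if the wrist force passes 120 N, or if a joint passes its speed limit or range.

## Robot

A 6-joint arm with a two-finger parallel gripper is mounted at the origin on the work surface. World frame = base frame: x ahead of the robot, y to its left, z up, the work surface at z = 0. Lengths are in m, angles in rad, forces in N, time in s.
With the tool pointing down it reaches from about 0.425 to 0.95 m from the base axis. Payload 14.7 kg.
Tool frame: the origin (TCP) lies midway between the tips of the shut fingers; the grasp point (between the pads) lies 19 mm behind it (bot.tcp_to_grasp is the z of the grasp point in the tool frame, in m); z points along the fingers, x is the direction in which the jaws open and shut, and the axes are right-handed (so a half turn about z gives the same grasp; the last joint's range is limited). The gripper opens to 85 mm and grips with 20 to 120 N. Pads are 22 mm wide; open, the fingers measure 114 mm over their backs; the gripper's body (76 mm by 85 mm) begins 54 mm behind the grasp point. The pads swing forward as they close: fully open they stand 13 mm farther back than shut.
Start: joints at [-1.35, 0.48, 1.596, -0, 1.065, -0.047], TCP at [0.172, -0.627, 0.231] pointing down, gripper open.
Joint ranges: [-2.75, 2.75], [-0.82, 2.05], [0.23, 2.67], [-1.56, 4.7], [0.09, 2.69], [-2.92, 2.92]. Speed limits (rad/s): [1.89, 1.89, 2.39, 3.01, 3.01, 3.01].

## Interface

Orientations are given as a 3x3 rotation matrix whose columns are the frame's x, y, z axes.
In Python, from bench import bot gives the robot as it stands.
- The arm moves only by the tool send_rows, never from a script. Its argument "deltas" is a list of rows, each a list of 5 numbers: the shift along the tool's x, y, z in m, then the turn about the tool's z in rad, then the gripper's target within -1 to 1 (fully open at 1, half-way at 0, shut at -1). A call has 1 to 8 rows; each row shifts and turns the commanded pose from where the row before left it, along the tool's axes as they then stand; what a row does not reach is not made up. A row lasts 1/10 s, in which the tool goes at most 50 mm and 8.59 degrees, less where a joint would pass 70% of its speed; a pose out of reach is approached as far as the arm can. A call with a gripper value outside its range is refused whole. The fingers move at their own pace and stop on an object; "force" is the grip in N (left out, the last holds). Time passes only in rows, so rows that do not move let the fingers close. It gives the time, the measured TCP pose, the force and the opening at its end, in the units of the state.
- bot.observe(): the state, without advancing time (a new reading comes with each control period).
- bot.get_image(name): name is "scene" or "top"; returns (picture, depth): 420x560x3 uint8, blue, green, red; 420x560 float32, m along the optical axis (not along the pixel's ray), 0 where there is no reading.
- bot.camera_info(name): a dict with "fx", "fy", "cx", "cy" (pixels), "position" and "rotation" of the camera in the world. Camera axes: x right, y up, looking along -z (the intrinsics and any distortion apply to the point x, -y, -z); pixel columns grow to the right and rows downward; lengths in m; the calibration is good to about 2 mm. A picture is of the moment at which its call begins. camera_info takes no time and is no camera call.
- bot.finish_job(): hands the job in, once; it reports no verdict.
The state is a dict: "time_s": time; "q": joint angles; "qd": joint speeds; "effort": joint torques, N m; "tool_pos": TCP position; "tcp_rot": TCP orientation; "force": force on the tool from outside, world axes, zero at the start; "wrist_torque": the same for the moment, N m; "gripper_width": finger opening in m.
Only numpy, scipy, OpenCV 4.12 (cv2) and the standard library are available. Lean on these libraries where they do the work, as an engineer would, in place of code of your own. Each camera call takes 0.05 s, during which the arm holds its last target. There are 200 camera calls.

## Working session

There is one attempt and no reset: what is moved stays moved. The work goes in short steps, Python scripts to look and compute and a tool call to move; the robot and the scene stay as the last step left them, time stands still between calls to the robot, and variables do not carry over. Pictures are saved under pics/ and viewed, about 8 in all and at most 12, crops included, and the job is handed in when it is done.

Besides the shell and the picture viewer there is one more tool, called after ">>>" by a JSON object that holds its "name" and its "arguments". send_rows: Moves the arm, as the interface text tells. Its arguments: {"type":"object","properties":{"deltas":{"type":"array","items":{"type":"array","items":{"type":"number"}}},"force":{"type":"number"}},"required":["deltas"]}

```bash
mkdir -p pics
cat > h.py <<'E'
import numpy as np, cv2
from bench import bot
def grab(n):
    im,d=bot.get_image(n); c=bot.camera_info(n); np.savez(f'pics/{n}.npz',im=im,d=d,**{k:np.array(c[k]) for k in('fx','fy','cx','cy','position','rotation')}); return im,d,c
def load(n): 
    z=np.load(f'pics/{n}.npz'); return z['im'],z['d'],z
def pts(u,v,d,c):
    u=np.asarray(u,float);v=np.asarray(v,float)
    P=np.stack([(u-c['cx'])/c['fx']*d,-(v-c['cy'])/c['fy']*d,-d],-1)
    return P@np.array(c['rotation']).T+np.array(c['position'])
def plane(u,v,z,c):
    p=pts(u,v,np.ones(np.shape(u)) if np.ndim(u) else 1.0,c); o=np.array(c['position']); r=p-o
    return o+r*((z-o[2])/r[...,2])[...,None]
def cloud(d,c):
    v,u=np.mgrid[:d.shape[0],:d.shape[1]]; return pts(u,v,d,c)
E
python3 - <<'E'
from h import *
for n in('top','scene'):
    im,d,c=grab(n); cv2.imwrite(f'pics/{n}0.png',im); print(n,{k:(np.round(v,3).tolist() if not isinstance(v,str) else v) for k,v in c.items()})
o=bot.observe(); print(o['time_s'],o['tool_pos'],np.round(o['tcp_rot'],3).tolist(),o['gripper_width'],bot.tcp_to_grasp)
E
```

```text
top {'fx': 408.385, 'fy': 408.385, 'cx': 276.185, 'cy': 207.85, 'position': [0.394, 0.086, 1.186], 'rotation': [[0.024, 0.992, -0.126], [-1.0, 0.025, 0.006], [0.009, 0.125, 0.992]]}
scene {'fx': 410.346, 'fy': 410.346, 'cx': 285.105, 'cy': 207.0, 'position': [0.897, -0.264, 0.905], 'rotation': [[0.663, -0.637, 0.392], [0.748, 0.568, -0.343], [-0.004, 0.521, 0.853]]}
0.1 [ 0.17194858 -0.62644646  0.23074522] [[0.265, -0.964, -0.0], [-0.964, -0.265, 0.001], [-0.001, -0.0, -1.0]] 0.08548286247179111 -0.0187
```

View pics/top0.png

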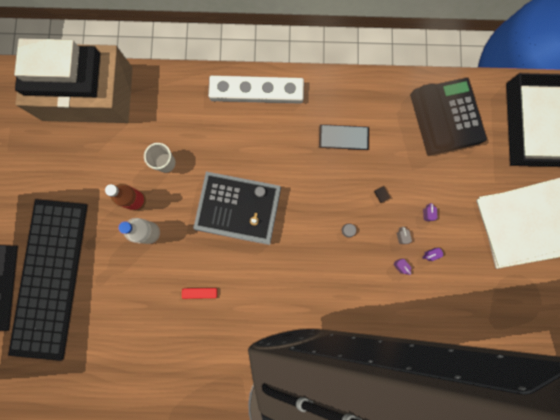

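View pics/scene0.png

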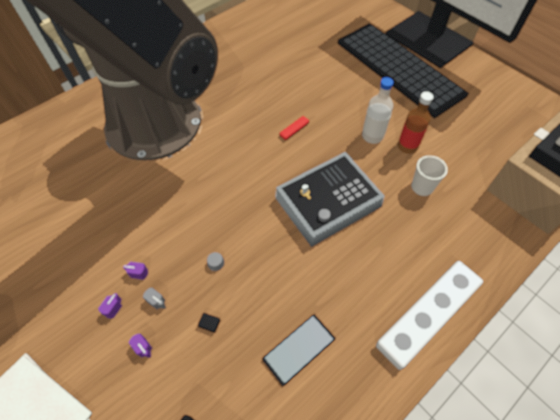

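The top view shows the grey knob at (405,235) among three purple ones, the cap at (349,230), and the station at (238,208) with its shaft at (254,219). In the scene view the knob is at (154,298) and the shaft at (305,190). Next I'll enlarge these.

Run:
```python
from h import *
t,dt,ct=load('top'); s,ds,cs=load('scene')
def cr(im,u,v,r=22): return cv2.resize(im[v-r:v+r,u-r:u+r],(396,296*396//296),interpolation=cv2.INTER_CUBIC)
r=lambda im,u,v:cv2.resize(im[v-16:v+17,u-22:u+22],(396,297),interpolation=cv2.INTER_CUBIC)
cv2.imwrite('pics/crops.png',np.vstack([np.hstack([r(t,405,235),r(t,254,220)]),np.hstack([r(s,154,298),r(s,306,192)])]))
for nm,im,d,c,(u0,v0) in(('top',t,dt,ct,(405,235)),('scene',s,ds,cs,(154,298))):
    P=cloud(d,c); hsv=cv2.cvtColor(im,cv2.COLOR_BGR2HSV)
    m=(P[...,2]>.026)&(P[...,2]<.05)&(hsv[...,1]<70)&(d>0)
    w=np.zeros_like(m); w[v0-18:v0+18,u0-18:u0+18]=1; m&=w
    v,u=np.nonzero(m); q=plane(u,v,.034,c); print(nm,len(u),u.mean(),v.mean(),P[m].mean(0).round(4),q.mean(0).round(4),np.percentile(P[m][:,2],[5,50,95]).round(4))
    (cx,cy),wh,a=cv2.minAreaRect(q[:,:2].astype(np.float32)); print(cx,cy,wh,a)
    # station
    m2=(P[...,2]>.044)&(P[...,2]<.056)&(d>0)
    n,l,st,ce=cv2.connectedComponentsWithStats(m2.astype(np.uint8)); k=1+np.argmin(np.abs(ce[1:]-((238,208) if nm=='top' else (330,195))).sum(1))
    v,u=np.nonzero(l==k); q=plane(u,v,.05,c); print('station',cv2.minAreaRect(q[:,:2].astype(np.float32)),np.median(P[l==k][:,2]))
    # shaft tip: points above .066
    us,vs=(254,220) if nm=='top' else (306,190)
    sub=P[vs-14:vs+14,us-14:us+14]; k=sub[...,2]>.068; vv,uu=np.nonzero(k); print('tip',sub[k].mean(0).round(4),k.sum(),sub[k][:,2].max(), uu.mean()+us-14,vv.mean()+vs-14)
```

```text
top 146 404.8013698630137 235.53424657534248 [ 0.4703 -0.2858  0.0335] [ 0.4702 -0.2856  0.034 ] [0.0282 0.0335 0.0376]
0.4718601703643799 -0.28520387411117554 (0.046718742698431015, 0.029080910608172417) 11.859201431274414
station ((0.5397139191627502, 0.18955396115779877), (0.21446961164474487, 0.16482335329055786), 80.28882598876953) 0.0505321967886363
tip [0.4938 0.1373 0.14  ] 17 1.1861978727319322 254.23529411764707 220.11764705882354
scene 238 153.18067226890756 296.46638655462186 [ 0.4755 -0.2836  0.0333] [ 0.4758 -0.2835  0.034 ] [0.0291 0.0336 0.0361]
0.47800546884536743 -0.2831675410270691 (0.05173278599977493, 0.02716950885951519) 12.16204833984375
station ((0.5444018244743347, 0.19354146718978882), (0.21721969544887543, 0.16887196898460388), 79.95049285888672) 0.05118251066955848
tip [0.519  0.1291 0.1051] 27 0.9049245140480376 305.18518518518516 186.55555555555554
```

View pics/crops.png

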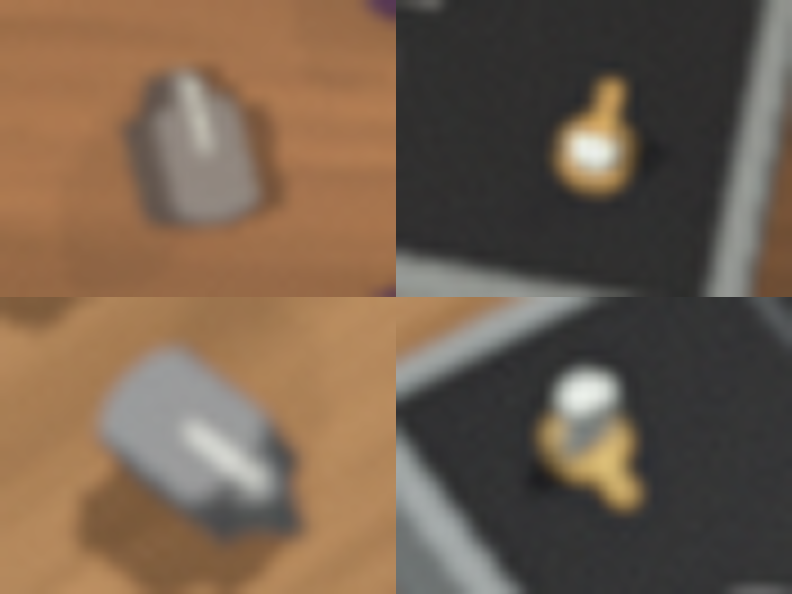

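```bash
cat > meas.py <<'E'
from h import *
def cen(im,u0,v0,r,f):
    sub=im[v0-r:v0+r+1,u0-r:u0+r+1].astype(float); w=f(sub)
    vv,uu=np.mgrid[-r:r+1,-r:r+1]; return u0+(uu*w).sum()/w.sum(), v0+(vv*w).sum()/w.sum()
E
python3 - <<'E'
from meas import *
# yellow = brass: R-B ; white: B channel
res={}
for n,(us,vs),(uk,vk) in(('top',(254,220),(405,235)),('scene',(305,187),(154,298))):
    im,d,c=load(n)
    u,v=cen(im,us,vs,5,lambda s:np.clip(s[...,0]-120,0,None)); P=plane(u,v,.0755,c); print(n,'tip px',round(u,2),round(v,2),P.round(4)); res[n]=(u,v,c)
    # pale line on knob (lightest, in top)
    r=14; sub=im[vk-r:vk+r+1,uk-r:uk+r+1].astype(float)
    g=sub.min(-1); m=g>np.percentile(g,96)-0; vv,uu=np.nonzero(m); q=plane(uu+uk-r,vv+vk-r,.034,c)[:,:2]
    dd,_,x0,y0=cv2.fitLine(q.astype(np.float32),cv2.DIST_L2,0,.01,.01).ravel()[:4] if 0 else cv2.fitLine(q.astype(np.float32),cv2.DIST_L2,0,.01,.01).ravel()
    L=cv2.fitLine(q.astype(np.float32),cv2.DIST_L2,0,.01,.01).ravel(); e=L[:2]*np.sign(L[0]); t=(q-L[2:])@e; print(' line',len(t),'yaw',np.degrees(np.arctan2(e[1],e[0])).round(1),'mid',L[2:],'range',t.min(),t.max(), 'start',L[2:]+e*t.min())
    # top-face edges
    P=cloud(d,c); hsv=cv2.cvtColor(im,cv2.COLOR_BGR2HSV); sub=slice(vk-18,vk+18),slice(uk-18,uk+18)
    m=(hsv[...,1]<70)&(im.min(-1)>75); M=np.zeros_like(m); M[sub]=m[sub]
    nn,l,st,ce=cv2.connectedComponentsWithStats(M.astype(np.uint8)); k=1+np.argmax(st[1:,4]); vv,uu=np.nonzero(l==k); q=plane(uu,vv,.034,c)[:,:2]
    print(' face',len(q),cv2.minAreaRect(q.astype(np.float32)),q.mean(0))
    for yaw in(12,):
        a=np.radians(yaw);e=np.array([np.cos(a),np.sin(a)]);f=np.array([-e[1],e[0]]); s=q@e; t=q@f; print('  along',np.percentile(s,[0,1,50,99,100]).round(4),'across',np.percentile(t,[0,2,50,98,100]).round(4), 'nom', e@q.mean(0), f@q.mean(0))
    # tab
    y=lambda s:((s[...,2]-s[...,0])>50)*(s[...,2]-s[...,0])
    sub=im[vs-14:vs+20,us-12:us+16].astype(int); w=(sub[...,2]-sub[...,0])>50; vv,uu=np.nonzero(w); q=plane(uu+us-12,vv+vs-14,.0535,c)[:,:2]
    S=np.array([.503,.1425]); S=P_=plane(u,v,.0755,c)[:2]; rr=q-S; dist=np.hypot(*rr.T); far=(dist>.014)&(dist<.03); print(' tab n',far.sum(),'yaw',np.degrees(np.arctan2(*rr[far].mean(0)[::-1])).round(1),q[far].mean(0),'max',dist[far].max() if far.any() else 0)
# triangulate tip
A=[];b=[]
for n,(u,v,c) in res.items():
    o=np.array(c['position']); r=pts(u,v,1.,c)-o; r/=np.linalg.norm(r); M=np.eye(3)-np.outer(r,r); A.append(M); b.append(M@o)
print('tri',np.linalg.lstsq(np.vstack(A),np.hstack(b),rcond=None)[0])
E
```

```text
top tip px 253.29 220.32 [0.4988 0.1417 0.0755]
 line 34 yaw 12.5 mid [ 0.47897005 -0.28522524] range -0.010556559146201485 0.013136307426440579 start [ 0.4686626  -0.28750502]
 face 172 ((0.47121599316596985, -0.2824156880378723), (0.046799786388874054, 0.03397812321782112), 13.223616600036621) [ 0.46967288 -0.28334798]
  along [0.3789 0.3798 0.4001 0.4247 0.4256] across [-0.3916 -0.3906 -0.3749 -0.3583 -0.3573] nom 0.4004980399395232 -0.37480663175886036
 tab n 12 yaw -9.4 [0.51660556 0.13876596] max 0.023486587342461958
scene tip px 304.52 186.57 [0.5033 0.1433 0.0755]
 line 34 yaw 13.3 mid [ 0.48391247 -0.2819746 ] range -0.01103534908453902 0.012947478207928935 start [ 0.47317493 -0.28452104]
 face 297 ((0.4822642505168915, -0.2838634252548218), (0.059951744973659515, 0.030324552208185196), 12.16204833984375) [ 0.47906972 -0.28438853]
  along [0.3827 0.383  0.4091 0.4396 0.4427] across [-0.3931 -0.3915 -0.378  -0.3637 -0.3628] nom 0.4094731994273081 -0.3777781500130453
 tab n 15 yaw -9.9 [0.52194941 0.14003849] max 0.024726770538876855
tri [0.50039935 0.14345116 0.07183019]
```

```bash
cat > go.py <<'E'
import sys; from h import *
# go.py x y z yaw_deg_of_tool_x : remaining delta in tool axes
x,y,z,a=map(float,sys.argv[1:5]); o=bot.observe(); R=np.array(o['tcp_rot'])
d=R.T@(np.array([x,y,z])-o['tool_pos']); cur=np.degrees(np.arctan2(R[1,0],R[0,0]))
print('t',round(o['time_s'],2),'pos',np.round(o['tool_pos'],4),'yaw',cur.round(2),'delta tool',d.round(4),'turn about tool z',np.radians(-(a-cur)).round(4),'F',np.round(o['force'],1),'w',round(o['gripper_width'],4),'q6',round(o['q'][5],2))
E
python3 go.py .4707 -.2858 .12 -77.3
```

```text
t 0.1 pos [ 0.1719 -0.6264  0.2307] yaw -74.65 delta tool [-0.2493 -0.3782  0.111 ] turn about tool z 0.0462 F [0.5 0.5 0.2] w 0.0855 q6 -0.05
```

>>> {"name": "send_rows", "arguments": {"deltas": [[-0.0249,-0.0378,0.0,0,0.3],[-0.0249,-0.0378,0.0,0,0.3],[-0.0249,-0.0378,0.0,0,0.3],[-0.0249,-0.0378,0.0,0,0.3],[-0.0249,-0.0378,0.0,0,0.3],[-0.0249,-0.0378,0.02,0,0.3],[-0.0249,-0.0378,0.02,0,0.3],[-0.0249,-0.0378,0.02,0,0.3]], "force": 40}}

```text
time_s: 0.9
tool_pos: [0.4118, -0.3531, 0.1707]
tcp_rot: [[0.264, -0.964, 0.0], [-0.964, -0.264, -0.0], [0.0, -0.0, -1.0]]
force: [0.5, -1.1, 0.2]
gripper_width: 0.0557
```

>>> {"name": "send_rows", "arguments": {"deltas": [[-0.0249,-0.0378,0.02,0,0.3],[-0.0249,-0.0378,0.02,0,0.3],[0,0,0,0.046,0.3],[0,0,0,0,0.3],[0,0,0,0,0.3]]}}

```text
time_s: 1.4
tool_pos: [0.4705, -0.2869, 0.1314]
tcp_rot: [[0.221, -0.975, -0.0], [-0.975, -0.221, -0.0], [0.0, 0.0, -1.0]]
force: [-0.1, 0.3, -0.4]
gripper_width: 0.0551
```

```bash
python3 go.py .4707 -.2858 .005 -77.3
python3 - <<'E'
from h import *
s,_,_=grab('scene');t,_,_=grab('top')
r=lambda im,u,v:cv2.resize(im[v-48:v+48,u-64:u+64],(400,300),interpolation=cv2.INTER_CUBIC)
cv2.imwrite('pics/a1.png',np.hstack([r(s,154,280),r(t,405,235)]))
E
```

```text
t 1.4 pos [ 0.4705 -0.2869  0.1314] yaw -77.22 delta tool [-0.0011 -0.0004  0.1264] turn about tool z 0.0013 F [-0.1  0.3 -0.4] w 0.0551 q6 0.75
```

View pics/a1.png

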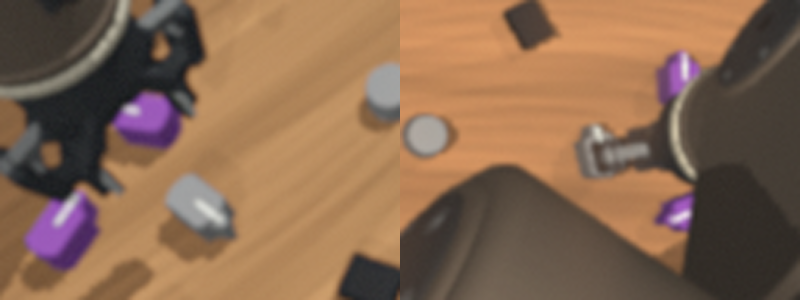

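The knob is undisturbed at about (154,290) in the scene view, with the open fingers above it, so I'm descending.

>>> {"name": "send_rows", "arguments": {"deltas": [[-0.001,0,0.03,0,0.3],[0,0,0.03,0,0.3],[0,0,0.03,0,0.3],[0,0,0.02,0,0.3],[0,0,0.01,0,0.3],[0,0,0.006,0,0.3],[0,0,0,0,0.3]]}}

```text
time_s: 2.2
tool_pos: [0.4703, -0.2861, 0.0054]
tcp_rot: [[0.22, -0.976, 0.0], [-0.976, -0.22, -0.0], [0.0, -0.0, -1.0]]
force: [0.2, -0.6, 0.2]
gripper_width: 0.0551
```

```bash
python3 go.py .4707 -.2858 .005 -77.3
python3 - <<'E'
from h import *
s,_,_=grab('scene')
r=lambda im,u,v:cv2.resize(im[v-48:v+48,u-64:u+64],(640,480),interpolation=cv2.INTER_CUBIC)
cv2.imwrite('pics/a2.png',r(s,154,290))
E
```

```text
t 2.2 pos [ 0.4703 -0.2861  0.0054] yaw -77.32 delta tool [-0.0002 -0.0004  0.0004] turn about tool z -0.0003 F [ 0.2 -0.6  0.2] w 0.0551 q6 0.75
```

View pics/a2.png

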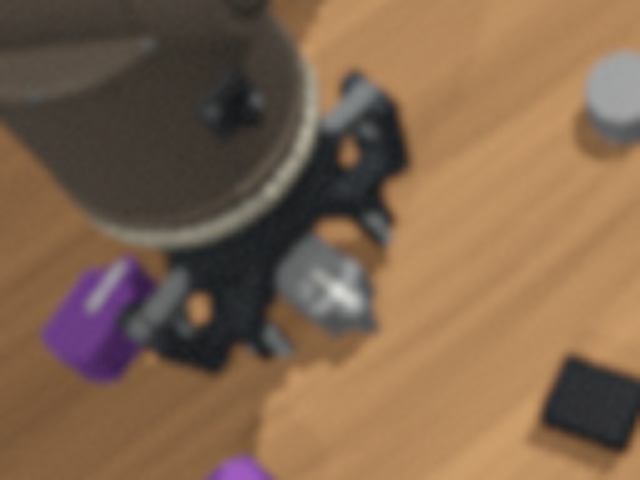

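The fingertips at (380,222) and (277,340) straddle the knob, and their midpoint (328,281) falls on the knob's centre. Closing.

>>> {"name": "send_rows", "arguments": {"deltas": [[0,0,0,0,-0.2],[0,0,0,0,-0.6],[0,0,0,0,-1],[0,0,0,0,-1],[0,0,0,0,-1],[0,0,0,0,-1]], "force": 60}}

```text
time_s: 2.85
tool_pos: [0.4709, -0.286, 0.0064]
tcp_rot: [[0.22, -0.975, 0.001], [-0.975, -0.22, -0.001], [0.001, -0.001, -1.0]]
force: [-1.4, 0.5, 9.8]
gripper_width: 0.027
```

>>> {"name": "send_rows", "arguments": {"deltas": [[0,0,-0.02,0,-1],[0,0,-0.03,0,-1],[0,0,-0.04,0,-1],[0,0,-0.04,0,-1],[0,0,-0.03,0,-1],[0,0,0,0,-1],[0,0,0,0,-1]]}}

```text
time_s: 3.55
tool_pos: [0.4707, -0.2858, 0.1661]
tcp_rot: [[0.22, -0.975, 0.002], [-0.975, -0.22, -0.001], [0.001, -0.001, -1.0]]
force: [0.2, -0.5, -0.8]
gripper_width: 0.027
```

```bash
python3 go.py .5024 .1422 .16 -100.3
```

```text
t 3.55 pos [ 0.4707 -0.2858  0.1661] yaw -77.29 delta tool [-0.4106 -0.1251  0.0057] turn about tool z 0.4016 F [ 0.2 -0.5 -0.8] w 0.027 q6 0.75
```

>>> {"name": "send_rows", "arguments": {"deltas": [[-0.041,-0.0125,0,0,-1],[-0.041,-0.0125,0,0,-1],[-0.041,-0.0125,0,0,-1],[-0.041,-0.0125,0,0,-1],[-0.041,-0.0125,0,0,-1],[-0.041,-0.0125,0,0,-1],[-0.041,-0.0125,0,0,-1],[-0.041,-0.0125,0,0,-1]]}}

```text
time_s: 4.35
tool_pos: [0.4948, 0.058, 0.164]
tcp_rot: [[0.22, -0.976, -0.002], [-0.976, -0.22, -0.0], [-0.0, 0.002, -1.0]]
force: [1.1, 0.1, -0.1]
gripper_width: 0.027
```

>>> {"name": "send_rows", "arguments": {"deltas": [[-0.041,-0.0125,0,0,-1],[-0.041,-0.0125,0,0,-1],[0,0,0,0.1,-1],[0,0,0,0.1,-1],[0,0,0,0.1,-1],[0,0,0,0.1,-1],[0,0,0.02,0,-1],[0,0,0,0,-1]]}}

```text
time_s: 5.15
tool_pos: [0.5001, 0.1413, 0.1426]
tcp_rot: [[-0.177, -0.984, -0.005], [-0.984, 0.177, -0.001], [0.002, 0.005, -1.0]]
force: [0.3, 0.6, -0.6]
gripper_width: 0.0269
```

```bash
python3 go.py .5024 .1422 .10 -100.3
python3 - <<'E'
from h import *
s,_,_=grab('scene');t,_,_=grab('top')
r=lambda im,u,v:cv2.resize(im[v-36:v+36,u-30:u+30],(400,480),interpolation=cv2.INTER_CUBIC)
cv2.imwrite('pics/a3.png',np.hstack([r(s,306,175),r(t,254,220)]))
E
```

```text
t 5.15 pos [0.5001 0.1413 0.1426] yaw -100.2 delta tool [-0.0013 -0.0023  0.0426] turn about tool z 0.0018 F [ 0.3  0.6 -0.6] w 0.0269 q6 1.97
```

View pics/a3.png

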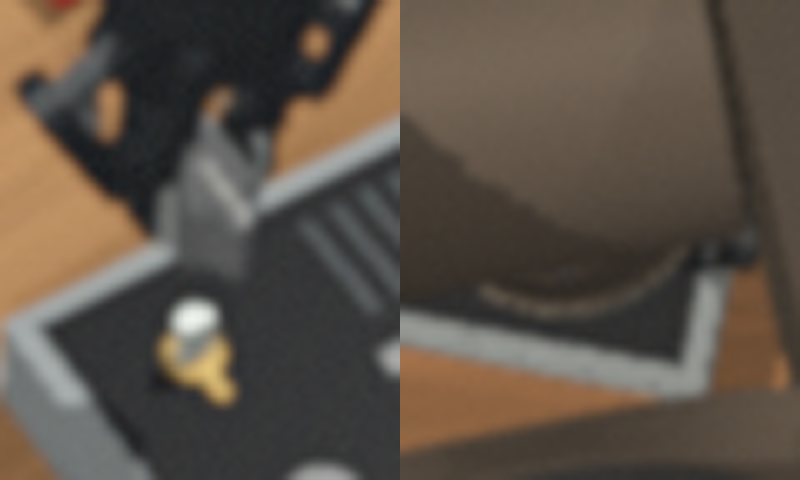

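Run:
```python
from h import *
im,d,c=load('scene')
sub=im[155:175,296:318].astype(int); g=sub.min(-1); print(g)
```

```text
[[ 33  36  35  38  37  35  34  34  31  42  59  74  79  70  59  48  39  38
   31  30  27  32]
 [ 31  37  39  38  38  36  34  35  30  51  82  97  85  59  44  38  33  33
   31  29  27  35]
 [ 31  36  36  39  37  38  32  31  32  56  94 110  96  58  37  31  29  33
   36  34  33  41]
 [ 32  34  38  38  37  35  32  31  35  61  93 109  99  71  43  31  34  46
   58  58  50  49]
 [ 37  38  38  34  37  34  31  34  40  65  92 105 103  85  61  42  40  63
   86  86  67  58]
 [ 37  39  35  36  38  33  33  43  57  81  97 105 106  99  81  58  46  65
   94  98  79  66]
 [ 36  40  36  36  34  31  35  55  76  95 106 109 108 106  98  82  59  63
   86  95  81  70]
 [ 40  38  39  33  29  32  40  66  93 110 119 121 116 109 105  96  78  67
   81  89  77  68]
 [ 36  34  33  32  33  33  45  76 101 119 133 137 129 114 107 104  92  80
   84  87  75  67]
 [ 29  31  37  32  29  33  53  81 105 121 135 145 139 119 109 106 102  95
   91  86  75  79]
 [ 32  34  32  32  31  40  59  84 103 113 127 139 143 132 117 109 104  99
   96  94  95 111]
 [ 30  30  34  35  48  60  73  88 103 109 116 130 144 145 131 114 102  95
   98 114 132 148]
 [ 32  29  33  48  70  86  87  92 103 107 109 121 138 149 143 123 103  93
  105 135 157 165]
 [ 32  32  36  61  89 102  97  93 101 107 106 110 123 140 146 133 114 103
  116 144 159 154]
 [ 35  29  38  67  94 107  98  90  98 104 103 104 110 124 137 143 136 122
  122 137 139 126]
 [ 38  29  38  69  95 106  98  88  94  99  98  97  98 109 126 144 150 135
  117 113 102  84]
 [ 41  36  41  71 100 107  98  86  87  91  91  91  92 100 116 138 149 134
  100  76  65  56]
 [ 55  42  46  74 100 107  96  83  81  85  85  85  88  94 107 125 134 115
   81  56  49  50]
 [ 66  50  54  80 100 108  97  83  82  83  84  83  84  89  96 105 105  89
   64  51  49  51]
 [ 77  68  73  93 109 110  97  82  82  83  83  86  87  87  88  90  83  70
   57  49  51  55]]
```

Run:
```python
from h import *
im,d,c=load('scene')
for z in(.168,.170,.172):
  a=plane(306.6,162.6,z,c);b=plane(312.,172.,z,c); print(z,a.round(4),b.round(4),np.degrees(np.arctan2(*(b-a)[:2][::-1])),np.linalg.norm(b-a))
```

```text
0.168 [0.5025 0.1458 0.168 ] [0.5296 0.1368 0.168 ] -18.29736406643797 0.028532199458651635
0.17 [0.5036 0.1447 0.17  ] [0.5306 0.1358 0.17  ] -18.29736406643801 0.02845476357773091
0.172 [0.5047 0.1436 0.172 ] [0.5316 0.1347 0.172 ] -18.29736406643801 0.02837732769681041
```

>>> {"name": "send_rows", "arguments": {"deltas": [[0,-0.0017,0.015,0,-1],[0,0,0.02,0,-1],[0,0,0.012,0,-1],[0,0,0.008,0,-1],[0,0,0,0,-1],[0,0,0,0,-1]]}}

```text
time_s: 5.85
tool_pos: [0.504, 0.1415, 0.0907]
tcp_rot: [[-0.177, -0.984, 0.0], [-0.984, 0.177, 0.0], [-0.0, -0.0, -1.0]]
force: [-0.3, 0.1, 0.0]
gripper_width: 0.0266
```

```bash
python3 go.py .5024 .1422 .087 -100.3
python3 - <<'E'
from h import *
s,_,c=grab('scene')
r=lambda im,u,v:cv2.resize(im[v-30:v+30,u-40:u+40],(800,600),interpolation=cv2.INTER_CUBIC)
cv2.imwrite('pics/a4.png',r(s,306,180))
E
```

```text
t 5.85 pos [0.504  0.1415 0.0907] yaw -100.21 delta tool [-0.0004  0.0017  0.0037] turn about tool z 0.0016 F [-0.3  0.1  0. ] w 0.0266 q6 1.96
```

View pics/a4.png

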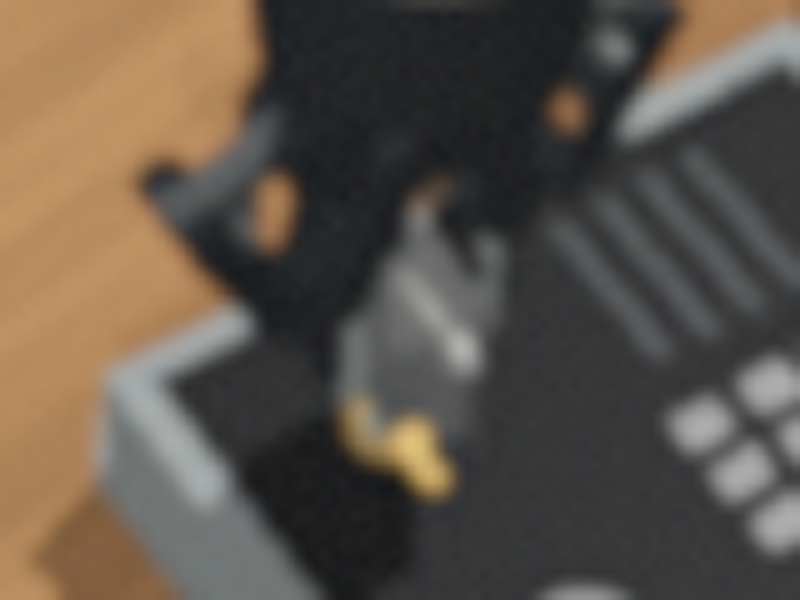

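Run:
```python
from h import *
im,d,c=load('scene')
g=im[170:190,298:318].astype(int).min(-1); print(g)
for u,v in((306.5,177.),(311.7,184.6)): print(plane(u,v,.1183,c).round(4))
```

```text
[[ 35  35  33  34  31  33  32  34  54  79  84  67  52  43  36  35  32  31
   30  32]
 [ 38  39  37  35  37  32  29  38  68  99 103  72  41  31  36  36  32  29
   31  31]
 [ 33  42  38  36  35  32  30  40  74 105 107  78  43  32  37  38  43  37
   32  34]
 [ 38  37  35  36  34  33  31  43  73  99 102  84  60  41  40  58  67  61
   48  39]
 [ 36  36  35  36  31  31  36  54  79  99 104  98  80  55  47  67  88  85
   64  46]
 [ 38  38  37  36  28  37  52  77  93 104 108 106  96  74  55  67  92  95
   73  53]
 [ 37  33  37  32  32  47  74  98 109 113 111 106 103  88  65  63  84  89
   72  50]
 [ 36  35  34  32  34  54  84 111 125 127 118 109 105  98  82  74  86  86
   68  50]
 [ 35  34  33  29  39  64  91 114 132 136 129 117 109 105  97  94  94  88
   65  49]
 [ 31  35  32  34  48  69  93 112 126 140 140 130 115 107 105 103 100  90
   67  52]
 [ 35  34  33  41  60  78  93 106 118 134 147 143 127 114 107 104  99  86
   66  53]
 [ 33  35  47  64  76  87  94 105 111 123 141 149 137 120 109 100  93  84
   66  54]
 [ 32  44  69  88  92  91  96 103 109 114 126 140 142 133 121 104  87  76
   61  55]
 [ 35  52  84 103 101  92  94 103 106 107 111 124 140 154 147 118  84  66
   54  53]
 [ 33  51  87 108 103  93  92 100 101 101 101 111 135 164 165 135  84  57
   54  53]
 [ 34  53  87 107 104  92  89  91  93  93  91  99 124 155 165 138  89  57
   50  52]
 [ 33  54  88 107 104  91  86  86  85  85  88  94 110 134 143 125  84  57
   51  53]
 [ 36  58  91 106 102  88  84  83  84  83  85  88  97 109 113  99  72  55
   51  55]
 [ 47  68  95 106 101  87  81  83  84  85  86  85  88  89  86  75  60  53
   52  53]
 [ 51  71  95 104 100  90  84  80  82  83  85  87  87  85  77  66  56  53
   54  53]]
[0.5068 0.1443 0.1183]
[0.5306 0.1385 0.1183]
```

>>> {"name": "send_rows", "arguments": {"deltas": [[0.0006,0.0018,0,0,-1],[0,0,0.004,0,-1],[0,0,0.003,0,-1],[0,0,0.002,0,-1],[0,0,0.001,0,-1],[0,0,0,0,-1]]}}

```text
time_s: 6.5
tool_pos: [0.502, 0.1412, 0.0802]
tcp_rot: [[-0.177, -0.984, -0.0], [-0.984, 0.177, 0.0], [-0.0, 0.0, -1.0]]
force: [-0.2, 1.5, -0.1]
gripper_width: 0.0271
```

>>> {"name": "send_rows", "arguments": {"deltas": [[0,0,0.001,0,-1],[0,0,0.001,0,-1],[0,0,0,0,-1]]}}

```text
time_s: 6.8
tool_pos: [0.5023, 0.1413, 0.0783]
tcp_rot: [[-0.177, -0.984, 0.001], [-0.984, 0.177, 0.0], [-0.0, -0.0, -1.0]]
force: [1.3, 4.0, -1.3]
gripper_width: 0.0269
```

>>> {"name": "send_rows", "arguments": {"deltas": [[-0.0008,-0.0002,0,0,-1],[0,0,0,0,-1],[0,0,0.001,0,-1],[0,0,0.001,0,-1],[0,0,0,0,-1]]}}

```text
time_s: 7.3
tool_pos: [0.5021, 0.1418, 0.0761]
tcp_rot: [[-0.177, -0.984, -0.0], [-0.984, 0.177, -0.0], [0.0, 0.0, -1.0]]
force: [-0.5, 0.6, -0.9]
gripper_width: 0.0271
```

>>> {"name": "send_rows", "arguments": {"deltas": [[0,0,0.002,0,-1],[0,0,0.002,0,-1],[0,0,0.002,0,-1],[0,0,0,0,-1],[0,0,0,0,-1]]}}

```text
time_s: 7.8
tool_pos: [0.5022, 0.1419, 0.0702]
tcp_rot: [[-0.177, -0.984, -0.0], [-0.984, 0.177, -0.0], [0.0, 0.0, -1.0]]
force: [-0.4, -1.1, -0.9]
gripper_width: 0.0271
```

>>> {"name": "send_rows", "arguments": {"deltas": [[0,0,0.002,0,-1],[0,0,0.002,0,-1],[0,0,0.001,0,-1],[0,0,0,0,-1],[0,0,0,0,-1]]}}

```text
time_s: 8.3
tool_pos: [0.5023, 0.1419, 0.0654]
tcp_rot: [[-0.177, -0.984, -0.0], [-0.984, 0.177, -0.0], [0.0, 0.0, -1.0]]
force: [-1.0, 0.2, 1.7]
gripper_width: 0.0272
```

>>> {"name": "send_rows", "arguments": {"deltas": [[0,0,0.001,0,-1],[0,0,0.001,0,-1],[0,0,0,0,-1],[0,0,0,0,-1]]}}

```text
time_s: 8.7
tool_pos: [0.5023, 0.1419, 0.0633]
tcp_rot: [[-0.177, -0.984, 0.0], [-0.984, 0.177, -0.0], [-0.0, -0.0, -1.0]]
force: [-1.4, -0.7, 5.6]
gripper_width: 0.0268
```

>>> {"name": "send_rows", "arguments": {"deltas": [[0,0,0.001,0,-1],[0,0,0,0,-1],[0,0,0,0,-1]]}}

```text
time_s: 9.0
tool_pos: [0.5023, 0.1419, 0.0624]
tcp_rot: [[-0.177, -0.984, 0.0], [-0.984, 0.177, 0.0], [-0.0, -0.0, -1.0]]
force: [-1.6, -0.5, 5.7]
gripper_width: 0.0267
```

>>> {"name": "send_rows", "arguments": {"deltas": [[0,0,0.001,0,-1],[0,0,0,0,-1],[0,0,0,0,-1]]}}

```text
time_s: 9.3
tool_pos: [0.5023, 0.1419, 0.0614]
tcp_rot: [[-0.177, -0.984, 0.0], [-0.984, 0.177, -0.0], [-0.0, -0.0, -1.0]]
force: [-2.1, 0.3, 6.4]
gripper_width: 0.0269
```

>>> {"name": "send_rows", "arguments": {"deltas": [[0,0,0.0005,0,-1],[0,0,0,0,-1],[0,0,0,0,-1]]}}

```text
time_s: 9.6
tool_pos: [0.5024, 0.142, 0.0612]
tcp_rot: [[-0.177, -0.984, 0.0], [-0.984, 0.177, 0.0], [-0.0, -0.0, -1.0]]
force: [-2.3, -1.1, 13.1]
gripper_width: 0.0272
```

```bash
python3 go.py .5024 .1422 .061 -100.3
python3 - <<'E'
from h import *
s,_,c=grab('scene')
r=lambda im,u,v:cv2.resize(im[v-30:v+30,u-40:u+40],(800,600),interpolation=cv2.INTER_CUBIC)
cv2.imwrite('pics/a5.png',r(s,306,185))
E
```

```text
t 9.6 pos [0.5024 0.142  0.0612] yaw -100.21 delta tool [-0.0002  0.      0.0002] turn about tool z 0.0015 F [-2.3 -1.1 13.1] w 0.0272 q6 1.97
```

View pics/a5.png

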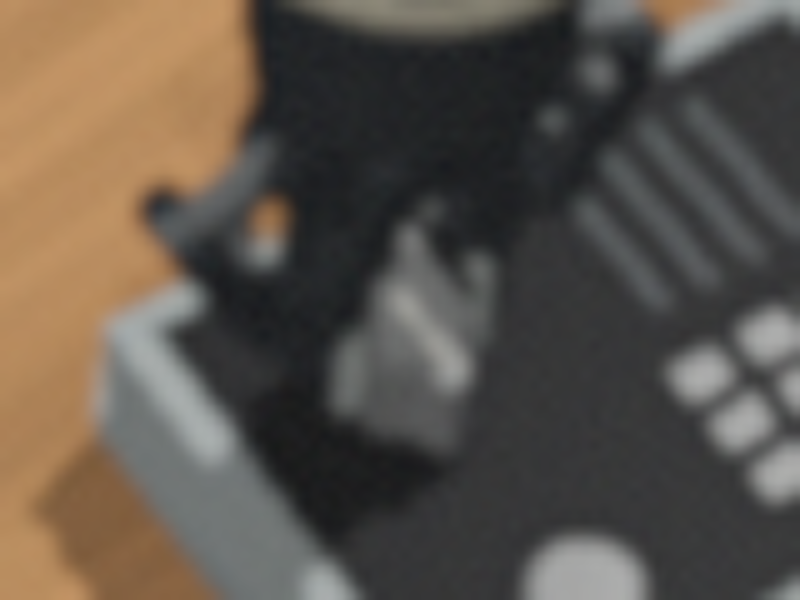

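The knob sits low and upright, and it hides the tab. Contact began at TCP z 0.0654, and the force jumped from 6.4 to 13.1 N at 0.0612, about 4 mm lower, which is the shaft's stop. Handing in.

```bash
python3 -c "
from bench import bot
print(bot.finish_job())"
```

```text
the job is handed in; nothing more can be done
None
```

I picked up the grey knob by its flats and turned it about 23° to match the shaft tab. I then pushed it home, and handed in at 9.6 s with the fingers still gripping it and pressing down.

**Seating:** During insertion a 4 N sideways force appeared, and a shift of about 0.8 mm cleared it. The knob then slid on with almost no resistance. First contact came at tool height 65.4 mm, the height worked out for fully home.

**Pressing:** The spring force rose to about 6 N and jumped to 13 N at 61.2 mm. That puts the shaft at or near its 4 mm stop. The last picture shows the knob upright and low on the station.

**Not confirmed:**
- The two cameras disagreed by about 4 to 5 mm in absolute position, so I averaged them and relied on the contact forces for the fit.
- The tab's direction came out between -9° and -12° depending on the measurement. I used about -10°, inside the 10° tolerance.
- The gripper hid the bore and shaft at the end, so seating depth and alignment rest on tool heights and forces.
- I did not re-measure the other objects at the end. The arm touched nothing else that I could see.

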